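# Index the vial carousel by one hole

### The arm

A 6-joint arm with a two-finger parallel gripper is mounted at the origin on the work surface. World frame = base frame: x ahead of the robot, y to its left, z up, the work surface at z = 0. Lengths are in m, angles in degrees, forces in N, time in s.
With the tool pointing down it reaches from about 0.3 to 0.75 m from the base axis. Payload 8.5 kg.
Tool frame: the origin (TCP) lies on the mounting face of the last link; the fingertips stand 173 mm ahead of it and the grasp point (between the pads) lies 155 mm ahead of it (env.tips_ahead is the distance from the TCP to the fingertips, in m); x points along the fingers, z is the direction in which the jaws open and shut, and the axes are right-handed (so a half turn about x gives the same grasp; the last joint's range is limited). The gripper opens to 85 mm and grips with 20 to 120 N. Pads are 22 mm wide; open, the fingers measure 114 mm over their backs; the gripper's body (76 mm by 85 mm) begins 54 mm behind the grasp point. The pads swing forward as they close: fully open they stand 13 mm farther back than shut.
Start: joints at [60.143, 21.807, 74.336, -0, 83.858, -12.336], TCP at [0.166, 0.524, 0.405] pointing down, gripper open.
Joint ranges: [-178.18, 178.18], [-50.72, 133.34], [12.68, 142.11], [-81.47, 261.47], [9.98, 163.14], [-165.26, 165.26]. Speed limits (degrees/s): [136.94, 136.94, 180, 180, 180, 180].

### API

Orientations are given as a 3x3 rotation matrix whose columns are the frame's x, y, z axes.
In Python, from rig import env, optics gives the robot as it stands.
- The arm moves only by the shell command python3 -m inch 'ROWS' [FORCE]. ROWS is JSON, a list of rows, each a list of 3 entries, a list of its own where there are three numbers: the closure, from -1 (fully open) to 1 (shut), then the shift along the tool's x, y, z in units of 30 mm (1.0 is 30 mm), then the turn about the tool's x in units of 5 degrees (1.0 is 5 degrees). In form: [[hand, [x, y, z], yaw], ...]. A call has exactly 8 rows; each row shifts and turns the commanded pose from where the row before left it, along the tool's axes as they then stand; what a row does not reach is not made up. A row lasts 1/12 s, in which the tool goes at most 41.7 mm and 7.16 degrees, less where a joint would pass 70% of its speed; a pose out of reach is approached as far as the arm can. A call is refused whole if a number of a shift passes 1 or a number of a turn 1, either way. A call with a gripper value outside its range is refused whole. The fingers move at their own pace and stop on an object; FORCE is the grip in N (left out, the last holds). Time passes only in rows, so rows that do not move let the fingers close, or fill a call up. It gives the time, the measured TCP pose, the force and the opening at its end, in the units of the state.
- env.observe(): the state, without advancing time (a new reading comes with each control period).
- optics.get_image(name): name is "scene" or "top" or "wrist"; returns the picture (400x640x3 uint8, red, green, blue); there is no depth.
- optics.camera_params(name): a dict with "fx", "fy", "cx", "cy" (pixels), "xyz" and "rotation" of the camera in the world. Camera axes: x right, y down, z forward; pixel columns grow to the right and rows downward; lengths in m; the calibration is good to about 2 mm. The wrist camera is an equidistant fisheye: a pixel r from the principal point sees the ray r / f radians off the axis. A picture is of the moment at which its call begins: read the wrist's pose just before it. camera_params takes no time and is no camera call; for the wrist camera it gives the pose at the moment of the call.
- env.close_job(): hands the job in, once; it reports no verdict.
The state is a dict: "time_s": time; "q": joint angles; "qvel": joint speeds; "joint_efforts": joint torques, N m; "position": TCP position; "tool_rot": TCP orientation; "ft_force": force on the tool from outside, world axes, zero at the start; "wrist_torque": the same for the moment, N m; "grip_width": finger opening in m.
Only numpy, scipy, OpenCV 4.12 (cv2) and the standard library are available. Lean on these libraries where they do the work, as an engineer would, in place of code of your own. Each camera call takes 0.05 s, during which the arm holds its last target.

### The job

Bring the tall vial under the dispensing spout: press the carousel's spring plunger in with the fingertips and, keeping it in, push it round by one index notch, whichever way brings the tall vial to the spout, then let the plunger spring out so that it locks in that notch. Do not lift or tip any vial, and leave everything else on the bench where it is.

Things in the scene. Friction and masses are not known exactly. Their poses are not given: they have to be found in the camera images.
- turntable (a joint): angle of the carousel's turntable about its upright axis (rad): 0 at the start, positive anticlockwise from above. The index plate has a notch every pi/4 rad, where the plunger locks it (about +-0.02 rad of play). With the plunger in it turns easily (about 0.5 N at the plunger) and stays where it is left.
- plunger (a joint): how far the indexing plunger is pressed in (m): 0 = out, its lug locked in a notch; 0.015 = bottomed. Spring: 4 N to start, 9.5 N bottomed. From 0.011 the lug is below the plate and the turntable is free; let go between notches it stays in; within 3 mm of a notch's middle it springs out into it and centres itself.
- finger_cup (a point): middle of the floor of the plunger's round black finger cup: 130 mm from the axis, 80 mm above the bench when out, on the far side of the disc from the spout; moves with turntable and plunger. Cup 57 mm wide, 48 mm clear inside, rim 10 mm above this point. Shut fingertips fit in; pressing its floor pushes the plunger straight down, pushing sideways in it turns the turntable.
- axis (a point): on the turntable's upright axis, fixed, 50 mm above the bench, at the disc's top. Aluminium disc 180 mm across with eight white vial wells, 20 mm high, on a circle of 68 mm radius; below it the fixed steel index plate, 236 mm across, with eight notches in its rim.
- spout (a point): tip of the fixed dispensing spout, 160 mm above the bench, straight above the filling position on the vial circle (68 mm from the axis, opposite to where the plunger starts). It hangs from a thin column 227 mm high that stands 158 mm from the axis on the same side.
- tall_vial: the only tall vial: amber, white cap, 24 mm wide, 92 mm high, loose in a well 45 degrees to one side or the other of the filling position; it rides with the turntable. Origin: middle of its underside, 50 mm above the bench; z up.
- short_vial_a: short amber vial with white cap, 24 mm wide, 50 mm high, loose in another well, rides with the turntable. Origin: middle of its underside, 50 mm above the bench.
- short_vial_b: short amber vial with white cap, 24 mm wide, 50 mm high, loose in another well, rides with the turntable. Origin: middle of its underside, 50 mm above the bench.
- short_vial_c: short amber vial with white cap, 24 mm wide, 50 mm high, loose in another well, rides with the turntable. Origin: middle of its underside, 50 mm above the bench.
- beaker: open glass beaker, 60 mm wide, 75 mm high, loose, beside the carousel, to be left alone. Origin: middle of its underside.
- dish: closed flat round dish, 60 mm wide, 14 mm high, loose, on the other side of the carousel, to be left alone. Origin: middle of its underside.
- wash_bottle: white bottle with a cap, 72 mm wide, 180 mm high, loose on the bench, to be left alone. Origin: middle of its underside.
- tip_box: box of pipette tips, 80 x 120 x 50 mm, loose on the bench, to be left alone. Origin: middle of its underside.
- jar: amber jar with a lid, 60 mm wide, 75 mm high, loose on the bench, to be left alone. Origin: middle of its underside.
- spatula: lab spatula, 160 mm long, lying on the bench, to be left alone. Origin: on the line of the handle, x towards the blade.

How it is judged (in metres and radians):
On the way, in this order (a step that is already met when the one before it is completed fails the run):
1. the plunger is pressed in with the turntable still at its first notch (value of joint plunger above 0.008 m and not (value of joint turntable above 0.1 rad or value of joint turntable below -0.1 rad)), for 0.1 s.
2. the turntable is pushed well on from that notch with the plunger in (value of joint plunger above 0.008 m and (value of joint turntable above 0.35 rad or value of joint turntable below -0.35 rad)), for 0.05 s.
At the end, for the whole second after the job is handed in: The tall vial stands under the spout (within 7 mm sideways), the turntable is one notch (0.785 rad, within 0.05) from its start and at rest, the plunger has sprung out to within 2.5 mm, and all four vials stand upright (within 0.2 rad) on the floors of their wells (horizontal distance between tall_vial and spout below 0.007 m and (value of joint turntable between 0.7354 and 0.8354 rad or value of joint turntable between -0.8354 and -0.7354 rad) and value of joint plunger below 0.0025 m and velocity of joint turntable between -0.05 and 0.05 rad/s and angle between each of tall_vial, short_vial_a, short_vial_b, short_vial_c's own z axis and vertical below 0.2 rad and height (world z) of tall_vial between 0.046 and 0.056 m and height (world z) of short_vial_a between 0.046 and 0.056 m and height (world z) of short_vial_b between 0.046 and 0.056 m and height (world z) of short_vial_c between 0.046 and 0.056 m); the robot touches nothing.
It fails at once if a vial is lifted from its well (more than 12 mm) or tipped (more than 0.4 rad) (height (world z) of any of tall_vial, short_vial_a, short_vial_b, short_vial_c above 0.062 m or angle between any of tall_vial, short_vial_a, short_vial_b, short_vial_c's own z axis and vertical above 0.4 rad).
It fails at once if the turntable is turned far past the next notch (more than 1.2 rad from its start) (value of joint turntable above 1.2 rad or value of joint turntable below -1.2 rad).
It fails at once if something else on the bench is moved by more than 25 mm (distance of any of beaker, dish, wash_bottle, tip_box, jar, spatula from where it was at the start of the episode above 0.025 m).
It also fails if it takes over 35 s, if anything falls off the work surface, if the arm or the gripper's body presses on something with over 40 N, if the wrist force passes 120 N, or if a joint passes its speed limit or range.

## Working session

There is one attempt and no reset: what is moved stays moved. The work goes in short steps, Python scripts to look and compute and a shell command to move; the robot and the scene stay as the last step left them, time stands still between calls to the robot, and variables do not carry over. Pictures are saved under pics/ and viewed, and the job is handed in when it is done.

```bash
ls; mkdir -p pics
python3 - <<'E'
from rig import env, optics
import cv2
print(env.observe())
for n in ("scene","top"):
    p=optics.camera_params(n); print(n,p)
    cv2.imwrite(f"pics/{n}0.png",optics.get_image(n)[:,:,::-1])
E
```

```text
pics
{'time_s': 0.0, 'q': array([ 6.01461148e+01,  2.18404644e+01,  7.43855280e+01, -1.67797749e-03,
        8.38564777e+01, -1.23367202e+01]), 'qvel': array([-0.03012229,  0.01920852,  0.02671182, -0.0214796 ,  0.10424692,
        0.03497397]), 'joint_efforts': array([-2.12390537e-04, -4.48443961e+01, -2.31279892e+01, -8.96891947e-05,
        4.75660083e-03, -3.99641817e-05]), 'position': array([0.16553389, 0.52444763, 0.40411196]), 'tool_rot': array([[-6.91251906e-04, -9.53627674e-01,  3.00988008e-01],
       [-1.26286064e-03,  3.00988673e-01,  9.53626879e-01],
       [-9.99998964e-01,  2.79090488e-04, -1.41235785e-03]]), 'ft_force': array([ 0.43296818, -0.3574817 ,  0.39958297]), 'wrist_torque': array([-0.00616724, -0.01296095,  0.01118949]), 'grip_width': 0.08573761439509345}
scene {'fx': 434.8469182547146, 'fy': 434.8469182547146, 'cx': 321.162483420356, 'cy': 193.09658024358419, 'xyz': array([1.34690948, 0.5192535 , 0.79596261]), 'rotation': array([[-0.57542842,  0.51066534, -0.63882943],
       [ 0.81777547,  0.34856692, -0.45797859],
       [-0.01119898, -0.78595293, -0.6181849 ]])}
top {'fx': 453.68902891513585, 'fy': 453.68902891513585, 'cx': 317.38338731175287, 'cy': 193.75823775857813, 'xyz': array([0.33049321, 0.01759076, 1.44196235]), 'rotation': array([[-0.02591567, -0.97884372,  0.20296147],
       [-0.99965978,  0.02597526, -0.00237058],
       [-0.00295155, -0.20295385, -0.97918386]])}
```

View pics/scene0.png

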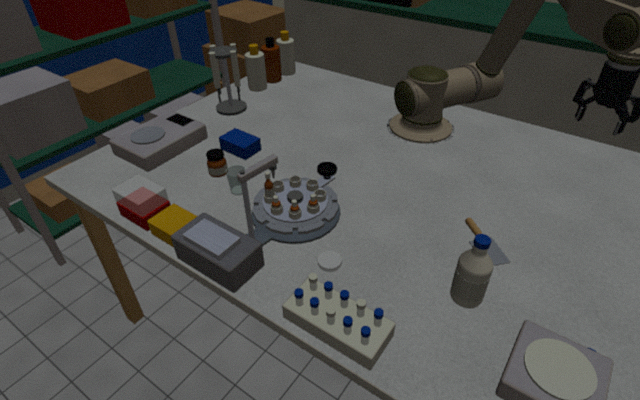

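View pics/top0.png

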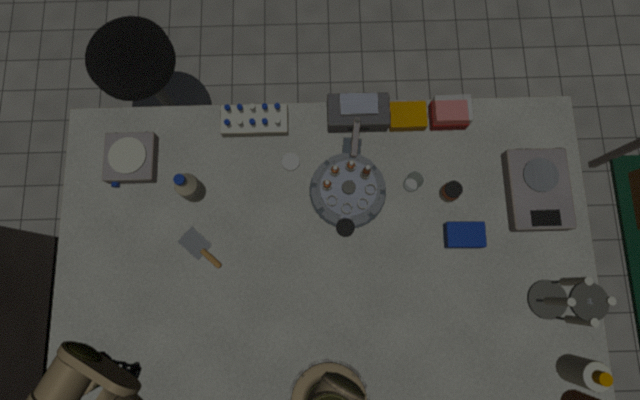

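The carousel is at about (348,188) in the top view, with the black cup at (345,227). The vials are at (326,185), (335,171), (350,166) and (366,171). Next I'll zoom in and measure.

```bash
cat > h.py <<'E'
import numpy as np, cv2
from rig import env, optics
def ray(p,u,v):
    d=np.array([(u-p["cx"])/p["fx"],(v-p["cy"])/p["fy"],1.0]); return p["rotation"]@d
def onplane(p,u,v,z):
    d=ray(p,u,v); c=p["xyz"]; return c+d*(z-c[2])/d[2]
def proj(p,X):
    c=p["rotation"].T@(np.asarray(X)-p["xyz"]); return np.array([p["fx"]*c[0]/c[2]+p["cx"],p["fy"]*c[1]/c[2]+p["cy"]])
def dark_blob(im,x0,y0,x1,y1,th):
    g=im[y0:y1,x0:x1].max(2); m=(g<th).astype(np.uint8)
    n,l,s,c=cv2.connectedComponentsWithStats(m); 
    return [(s[i].tolist(),(c[i]+[x0,y0]).round(2).tolist()) for i in range(1,n) if s[i][4]>30]
E
python3 - <<'E'
from h import *
a=cv2.imread("pics/top0.png"); b=cv2.imread("pics/scene0.png")
A=cv2.convertScaleAbs(cv2.resize(a[115:245,290:410],None,fx=4.5,fy=4.5,interpolation=cv2.INTER_CUBIC),alpha=1.6)
B=cv2.convertScaleAbs(cv2.resize(b[145:255,225:355],None,fx=5,fy=5,interpolation=cv2.INTER_CUBIC),alpha=1.8)
cv2.imwrite("pics/topz.png",A);cv2.imwrite("pics/scz.png",B)
print(dark_blob(a,325,210,365,245,40)); print(dark_blob(b,305,155,350,190,40))
p=optics.camera_params("top")
print(onplane(p,345,227,.09),onplane(p,348,187,.05))
E
```

```text
[([11, 9, 18, 17, 241], [344.82, 226.9])]
[([13, 7, 19, 17, 234], [326.7, 169.19])]
[ 0.5068109  -0.06578951  0.09      ] [ 0.6381427  -0.08251696  0.05      ]
```

View pics/topz.png

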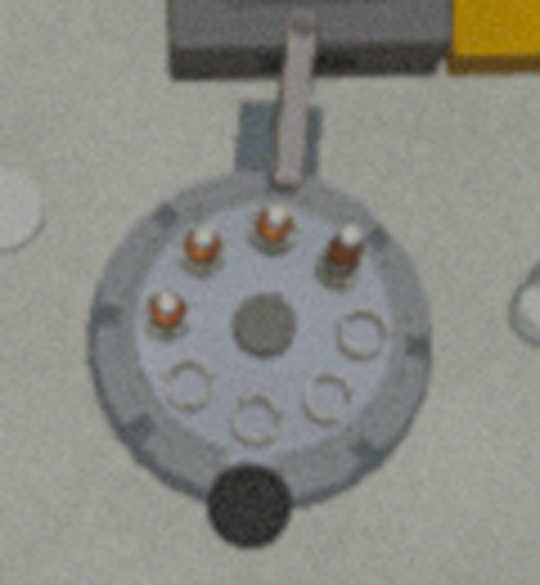

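View pics/scz.png

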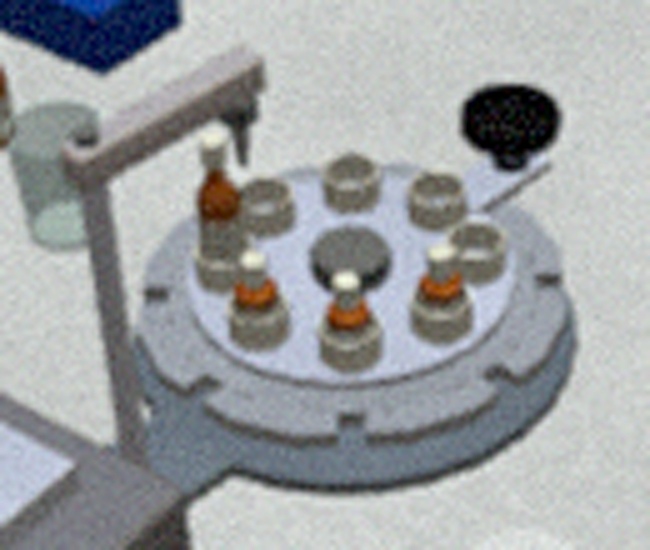

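In the top zoom the tall vial is at (343,250), to the right of the spout (-y side). The filling position is at the far side (+x) and the cup is at the near side, at (250,507). The turntable therefore has to turn anticlockwise (positive), which moves the cup toward -y. Next I'll measure the axis and cup.

```bash
cat >> h.py <<'E'
def tri(p1,uv1,p2,uv2):
    d1=ray(p1,*uv1);d2=ray(p2,*uv2);A=np.stack([d1,-d2],1)
    s=np.linalg.lstsq(A,p2["xyz"]-p1["xyz"],rcond=None)[0]
    a=p1["xyz"]+s[0]*d1;b=p2["xyz"]+s[1]*d2;return (a+b)/2,np.linalg.norm(a-b)
E
python3 - <<'E'
from h import *
pt=optics.camera_params("top");ps=optics.camera_params("scene")
a=cv2.imread("pics/top0.png").astype(int); b=cv2.imread("pics/scene0.png").astype(int)
# disc colour: bluish light
for nm,im,p,box in(("top",a,pt,(300,145,395,225)),("scene",b,ps,(240,165,350,245))):
    x0,y0,x1,y1=box
    c=im[y0:y1,x0:x1]; m=((c[:,:,0]-c[:,:,2]>8)&(c.max(2)>95)).astype(np.uint8)
    m=cv2.medianBlur(m,3)
    n,l,s,ce=cv2.connectedComponentsWithStats(m); k=1+np.argmax(s[1:,4])
    cs,_=cv2.findContours((l==k).astype(np.uint8),cv2.RETR_EXTERNAL,cv2.CHAIN_APPROX_NONE)
    q=max(cs,key=cv2.contourArea)[:,0]+[x0,y0]
    W=np.array([onplane(p,u,v,.05)[:2] for u,v in q])
    h=cv2.convexHull((W*1e4).astype(np.float32))
    (cx,cy),r=cv2.minEnclosingCircle(h); e=cv2.fitEllipse(h)
    print(nm,s[k],"circle",cx/1e4,cy/1e4,r/1e4,"ell",np.array(e[0])/1e4,np.array(e[1])/1e4)
print(tri(pt,(344.82,226.9),ps,(326.7,169.19)), onplane(pt,344.8,226.4,.09), onplane(ps,326.9,168.5,.09))
for uv in [(303+0,0)]: pass
f=lambda x,y,z:onplane(pt,290+x/4.5,115+y/4.5,z)
print("hub",f(264,325,.055),"vials tall cap",f(349,234,.142),"short caps",f(273,212,.1),f(204,233,.1),f(167,302,.1))
E
```

```text
top [58 36  5 11 21] circle 0.640395703125 -0.1203409912109375 0.016358660888671876 ell [ 0.64048281 -0.12031595] [0.01237441 0.03341077]
scene [ 22  15  67  41 786] circle 0.637098974609375 -0.07869215698242188 0.09140379638671875 ell [ 0.63734492 -0.0789444 ] [0.17864271 0.18066237]
(array([ 0.50750612, -0.0641958 ,  0.07934924]), np.float64(0.0039610641384701765)) [ 0.50863505 -0.06525946  0.09      ] [ 0.51617024 -0.05511665  0.09      ]
hub [ 0.63626995 -0.08421517  0.055     ] vials tall cap [ 0.67690299 -0.13618415  0.142     ] short caps [ 0.70495175 -0.09018262  0.1       ] [ 0.69142817 -0.0427155   0.1       ] [ 0.6439752  -0.01612444  0.1       ]
```

Axis ≈ (0.637, -0.080). Cup ≈ (0.508, -0.0645), which is 130 mm from the axis as specified. The tall vial is at radius 69 mm and -54°, consistent with its well. The tool's y is (-.954,.301) and its z is (.301,.954). I'll transit to above the cup, shutting the gripper on the way.

```bash
python3 -m inch '[[1,[0,-0.4,-0.35],0],[1,[0,-0.8,-0.7],0],[1,[0,-0.8,-0.7],0],[1,[0,-0.8,-0.7],0],[1,[0,-0.8,-0.7],0],[1,[0,-0.8,-0.7],0],[1,[0,-0.8,-0.7],0],[1,[0,-0.8,-0.7],0]]' 60
python3 -m inch '[[1,[0,-0.8,-0.7],0],[1,[0,-0.8,-0.7],0],[1,[0,-0.8,-0.7],0],[1,[0,-0.8,-0.7],0],[1,[0,-0.8,-0.7],0],[1,[0,-0.8,-0.7],0],[1,[0,-0.8,-0.7],0],[1,[0,-0.8,-0.7],0]]'
```

```text
time_s: 0.77
position: [0.2902, 0.3187, 0.4046]
tool_rot: [[-0.0, -0.954, 0.301], [-0.0, 0.301, 0.954], [-1.0, 0.0, -0.0]]
ft_force: [0.6, 0.8, 0.8]
grip_width: -0.0002
time_s: 1.43
position: [0.4228, 0.1005, 0.4046]
tool_rot: [[-0.0, -0.954, 0.301], [0.0, 0.301, 0.954], [-1.0, 0.0, -0.0]]
ft_force: [1.0, 0.1, -0.1]
grip_width: -0.0002
```

```bash
python3 -m inch '[[1,[0.3,-0.7,-0.7],0],[1,[0.4,-0.7,-0.7],0],[1,[0.4,-0.7,-0.7],0],[1,[0.4,-0.7,-0.7],0],[1,[0.4,-0.7,-0.7],0],[1,[0.4,-0.5,-0.5],0],[1,[0.3,-0.36,-0.39],0],[1,[0.2,0,0],0]]'
python3 - <<'E'
from h import *
for n in("wrist","top","scene"):
    cv2.imwrite(f"pics/{n}1.png",optics.get_image(n)[:,:,::-1])
p=optics.camera_params("wrist");print(p)
a=cv2.imread("pics/top1.png")[115:245,290:410];b=cv2.imread("pics/scene1.png")[145:255,225:355]
w=cv2.imread("pics/wrist1.png")
o=np.hstack([cv2.resize(a,(400,433)),cv2.resize(b,(400,433))]);cv2.imwrite("pics/c1.png",cv2.convertScaleAbs(o,alpha=1.6))
E
```

```text
time_s: 2.1
position: [0.5083, -0.065, 0.3194]
tool_rot: [[-0.001, -0.953, 0.303], [0.0, 0.303, 0.953], [-1.0, 0.001, -0.0]]
ft_force: [-0.7, -0.8, -0.3]
grip_width: 0.0004
{'fx': 309.70691628693146, 'fy': 309.70691628693146, 'cx': 325.65307967213727, 'cy': 196.75566550501827, 'xyz': array([ 0.4447067 , -0.04306358,  0.29000121]), 'rotation': array([[ 2.99950670e-01,  9.20813138e-01,  2.49264438e-01],
       [ 9.53954603e-01, -2.89655802e-01, -7.79110514e-02],
       [ 4.59370795e-04,  2.61156430e-01, -9.65296384e-01]])}
```

View pics/wrist1.png

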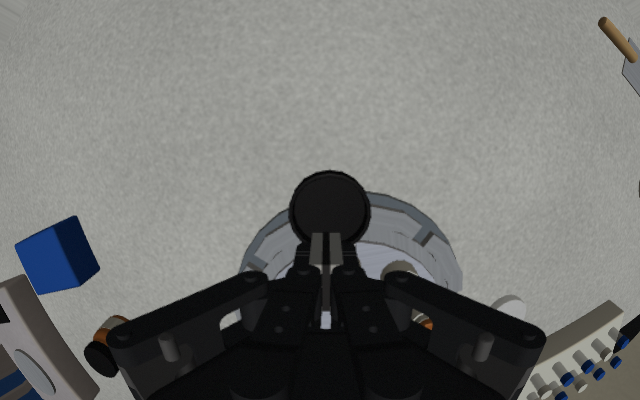

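View pics/c1.png

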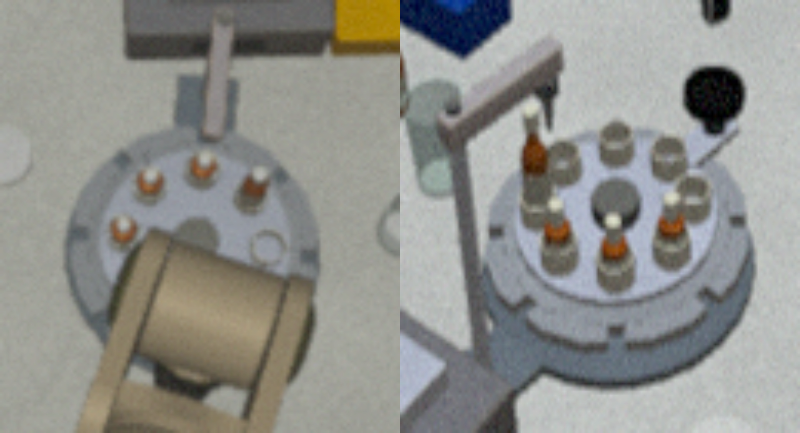

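The wrist view shows the cup at about (330,208), below the shut fingertips. The scene crop shows the tips straight above the cup. I'll check the cup centre with the wrist fisheye ray.

```bash
cat >> h.py <<'E'
def fish(p,u,v,z):
    dx,dy=u-p["cx"],v-p["cy"];r=np.hypot(dx,dy);t=r/p["fx"]
    d=p["rotation"]@np.array([dx/r*np.sin(t),dy/r*np.sin(t),np.cos(t)]);return p["xyz"]+d*(z-p["xyz"][2])/d[2]
E
python3 - <<'E'
from h import *
p=optics.camera_params("wrist")
g=cv2.imread("pics/wrist1.png").max(2)
# rim edge: dark pixels rows <235
m=(g<75).astype(np.uint8);m[236:]=0;m=cv2.morphologyEx(m,cv2.MORPH_OPEN,np.ones((3,3)))
m[:,:280]=0;m[:,380:]=0
cs,_=cv2.findContours(m,cv2.RETR_EXTERNAL,cv2.CHAIN_APPROX_NONE);q=max(cs,key=cv2.contourArea)[:,0]
q=q[q[:,1]<228]
W=np.array([fish(p,u,v,.09)[:2] for u,v in q])
A=np.c_[2*W,np.ones(len(W))];s=np.linalg.lstsq(A,(W**2).sum(1),rcond=None)[0]
print(q.min(0),q.max(0),"centre",s[:2],"r",np.sqrt(s[2]+s[0]**2+s[1]**2)); print(env.observe()["position"])
E
```

```text
[288 170] [371 227] centre [ 0.50709728 -0.06000552] r 0.02804219429903953
[ 0.50703045 -0.06217237  0.32051805]
```

Wrist fit: centre (0.507,-0.060), radius 28 mm, as it should be. That is within 4 mm of the triangulated point, well inside the ~10 mm clearance. Descending into the cup now.

```bash
python3 -m inch '[[1,[0.3,0,0],0],[1,[0.4,0,0],0],[1,[0.4,0,0],0],[1,[0.4,0,0],0],[1,[0.3,0,0],0],[1,[0.2,0,0],0],[1,[0.1,0,0],0],[1,[0,0,0],0]]'
python3 - <<'E'
from h import *
cv2.imwrite("pics/w2.png",optics.get_image("wrist")[:,:,::-1])
b=optics.get_image("scene")[145:255,225:355,::-1]
cv2.imwrite("pics/s2.png",cv2.convertScaleAbs(cv2.resize(b,None,fx=5,fy=5,interpolation=2),alpha=2.2));print(env.observe()["position"],env.observe()["ft_force"])
E
```

```text
time_s: 2.92
position: [0.5073, -0.0626, 0.2574]
tool_rot: [[-0.0, -0.954, 0.301], [0.0, 0.301, 0.954], [-1.0, 0.001, 0.0]]
ft_force: [-0.7, 0.3, 0.4]
grip_width: -0.0
[ 0.50751764 -0.0628037   0.25812772] [ 0.60874115 -0.04285031 -0.3246609 ]
```

View pics/s2.png

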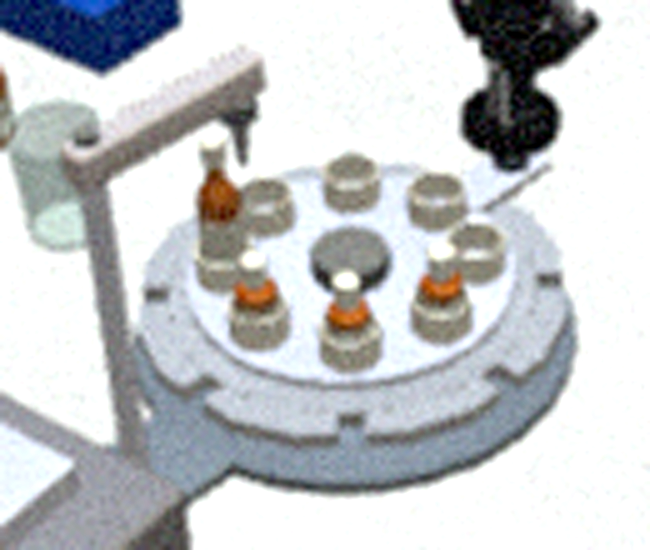

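View pics/w2.png

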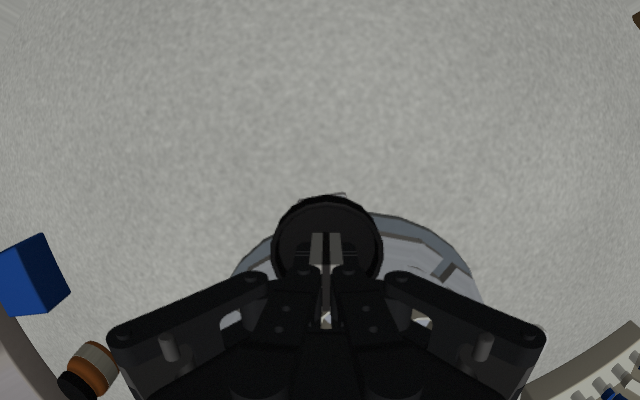

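In the wrist view the tips are at (326,240), inside the cup rim (about x 272–383), with no side force. Pressing the plunger in by about 14 mm.

```bash
python3 -m inch '[[1,[0.1,0,0],0],[1,[0.1,0,0],0],[1,[0.1,0,0],0],[1,[0.1,0,0],0],[1,[0.1,0,0],0],[1,[0.1,0,0],0],[1,[0.05,0,0],0],[1,[0,0,0],0]]'
```

```text
time_s: 3.68
position: [0.5076, -0.063, 0.2387]
tool_rot: [[0.001, -0.954, 0.301], [-0.0, 0.301, 0.954], [-1.0, -0.001, -0.0]]
ft_force: [-0.8, 1.0, 8.8]
grip_width: -0.0
```

8.8 N at about 14 mm in, as expected from the spring. Now I push anticlockwise along the arc, yawing with it: chords of 3° are y -0.045, z -0.2225 per row with yaw -0.6.

```bash
python3 -m inch '[[1,[0.02,0,0],0],[1,[0,-0.015,-0.074],-0.2],[1,[0,-0.03,-0.148],-0.4],[1,[0,-0.045,-0.2225],-0.6],[1,[0,-0.045,-0.2225],-0.6],[1,[0,-0.045,-0.2225],-0.6],[1,[0,-0.045,-0.2225],-0.6],[1,[0,0,0],0]]'
python3 - <<'E'
from h import *
s=env.observe();d=s["position"][:2]-[.637,-.08];print(s["q"].round(1),np.hypot(*d),np.degrees(np.arctan2(d[1],d[0]))%360)
b=optics.get_image("scene")[145:255,225:355,::-1]
cv2.imwrite("pics/s3.png",cv2.convertScaleAbs(cv2.resize(b,None,fx=5,fy=5,interpolation=2),alpha=2.2))
E
```

```text
time_s: 4.35
position: [0.5078, -0.098, 0.2385]
tool_rot: [[0.002, -0.999, 0.042], [-0.002, 0.042, 0.999], [-1.0, -0.002, -0.001]]
ft_force: [-0.7, -0.3, 8.7]
grip_width: 0.0002
[ -24.1   29.4   93.2   -0.    57.3 -111.6] 0.1304471018132251 187.9338495448756
```

View pics/s3.png

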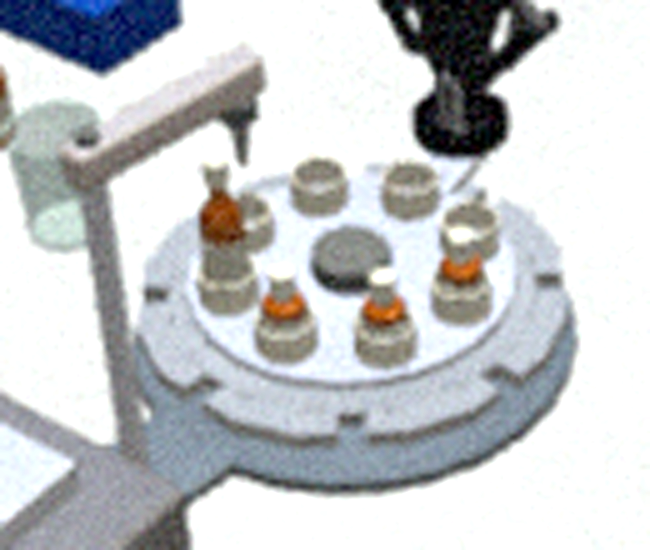

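The turntable follows: the vials have moved on about 15°, the plunger is held in at 8.7 N and there is no side force. Continuing for about 23° more.

```bash
python3 -m inch '[[1,[0,-0.03,-0.148],-0.4],[1,[0,-0.045,-0.2225],-0.6],[1,[0,-0.045,-0.2225],-0.6],[1,[0,-0.045,-0.2225],-0.6],[1,[0,-0.045,-0.2225],-0.6],[1,[0,-0.045,-0.2225],-0.6],[1,[0,-0.045,-0.2225],-0.6],[1,[0,-0.03,-0.148],-0.4]]'
python3 -m inch '[[1,[0,-0.015,-0.074],-0.2],[1,[0,0,0],0],[1,[0,0,0],0],[1,[0,0,0],0],[1,[0,0,0],0],[1,[0,0,0],0],[1,[0,0,0],0],[1,[0,0,0],0]]'
python3 - <<'E'
from h import *
s=env.observe();d=s["position"][:2]-[.637,-.08];print(s["q"].round(1),np.hypot(*d),np.degrees(np.arctan2(d[1],d[0]))%360)
im=optics.get_image("scene");b=im[145:255,225:355,::-1]
cv2.imwrite("pics/scene4.png",im[:,:,::-1])
cv2.imwrite("pics/s4.png",cv2.convertScaleAbs(cv2.resize(b,None,fx=5,fy=5,interpolation=2),alpha=2.2))
im=optics.get_image("top");cv2.imwrite("pics/top4.png",im[:,:,::-1]);b=im[115:245,290:410,::-1]
cv2.imwrite("pics/t4.png",cv2.convertScaleAbs(cv2.resize(b,None,fx=4.5,fy=4.5,interpolation=2),alpha=1.6))
E
```

```text
time_s: 5.07
position: [0.5238, -0.1446, 0.2386]
tool_rot: [[0.003, -0.942, -0.336], [-0.001, -0.336, 0.942], [-1.0, -0.002, -0.002]]
ft_force: [0.8, 1.9, 9.1]
grip_width: -0.0001
time_s: 5.73
position: [0.5248, -0.1462, 0.2387]
tool_rot: [[0.003, -0.937, -0.35], [-0.002, -0.35, 0.937], [-1.0, -0.002, -0.003]]
ft_force: [0.3, -0.3, 9.1]
grip_width: -0.0002
[ -28.    31.5   88.7   -0.    59.6 -138.5] 0.13026346820674892 210.52015135580095
```

View pics/s4.png

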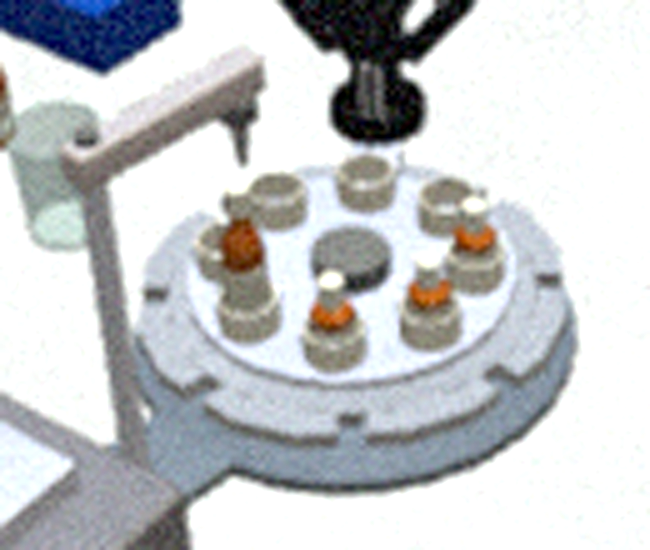

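View pics/t4.png

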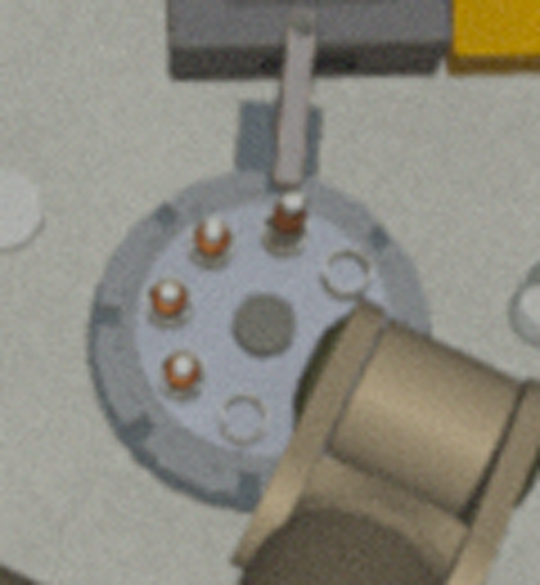

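The disc has turned 38° by the commanded yaw, and the tall vial is at top zoom (290,225), nearly at the spout. Seven more degrees, then I raise the tips about 6 mm. If the lug has popped into the notch the spring force stays at about 7 N. If not, it drops to zero.

```bash
python3 -m inch '[[1,[0,-0.015,-0.074],-0.2],[1,[0,-0.03,-0.148],-0.4],[1,[0,-0.03,-0.148],-0.4],[1,[0,-0.0225,-0.111],-0.3],[1,[0,-0.0075,-0.037],-0.1],[1,[0,0,0],0],[1,[0,0,0],0],[1,[0,0,0],0]]'
python3 -m inch '[[1,[-0.05,0,0],0],[1,[-0.05,0,0],0],[1,[-0.05,0,0],0],[1,[-0.05,0,0],0],[1,[0,0,0],0],[1,[0,0,0],0],[1,[0,0,0],0],[1,[0,0,0],0]]'
python3 - <<'E'
from h import *
s=env.observe();d=s["position"][:2]-[.637,-.08];print(s["q"].round(1),np.hypot(*d),np.degrees(np.arctan2(d[1],d[0]))%360)
im=optics.get_image("scene");b=im[145:255,225:355,::-1]
cv2.imwrite("pics/s5.png",cv2.convertScaleAbs(cv2.resize(b,None,fx=5,fy=5,interpolation=2),alpha=2.2))
E
```

```text
time_s: 6.5
position: [0.5338, -0.1592, 0.2387]
tool_rot: [[0.003, -0.887, -0.461], [-0.002, -0.461, 0.887], [-1.0, -0.002, -0.003]]
ft_force: [-0.1, -1.4, 8.9]
grip_width: -0.0001
time_s: 7.17
position: [0.5337, -0.1592, 0.2445]
tool_rot: [[0.002, -0.887, -0.461], [-0.001, -0.461, 0.887], [-1.0, -0.002, -0.002]]
ft_force: [-0.2, -0.0, 7.4]
grip_width: 0.0001
[ -28.8   32.    86.4   -0.    61.5 -146.3] 0.13013411429395508 217.46105540460897
```

View pics/s5.png

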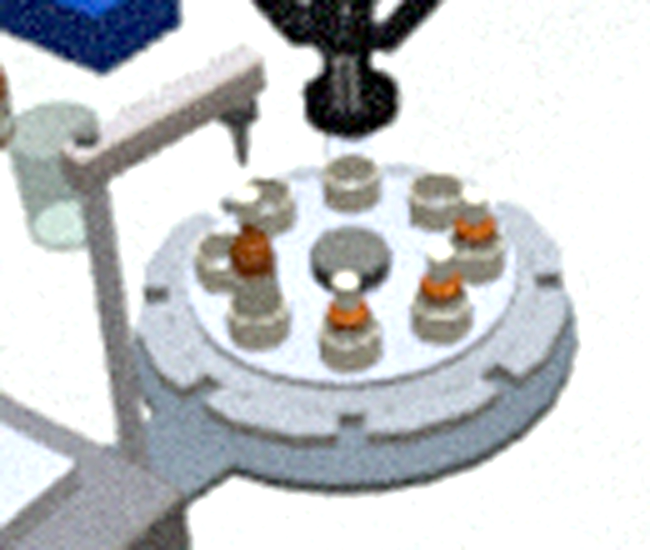

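The force stays at 7.4 N with the tips 6 mm higher, so the plunger has followed up and the lug is in the notch. The wells also match the starting pattern, e.g. (259,320) and (350,345). Now lifting straight out, slowly at first, and clear.

```bash
python3 -m inch '[[1,[-0.1,0,0],0],[1,[-0.1,0,0],0],[1,[-0.1,0,0],0],[1,[-0.1,0,0],0],[1,[-0.15,0,0],0],[1,[-0.2,0,0],0],[1,[-0.3,0,0],0],[1,[-0.4,0,0],0]]'
python3 -m inch '[[1,[-0.5,0,0],0],[1,[-0.5,0,0],0],[1,[-0.6,0,0],0],[1,[-0.6,0,0],0],[1,[-0.6,0,0],0],[1,[-0.4,0,0],0],[1,[-0.2,0,0],0],[1,[0,0,0],0]]'
# move back towards the robot's left so that the top camera sees the cup
python3 -m inch '[[1,[0,0.3,0.4],0],[1,[0,0.5,0.7],0],[1,[0,0.5,0.7],0],[1,[0,0.5,0.7],0],[1,[0,0.5,0.7],0],[1,[0,0.5,0.7],0],[1,[0,0.3,0.4],0],[1,[0,0,0],0]]'
python3 - <<'E'
from h import *
im=optics.get_image("scene");b=im[145:255,225:355,::-1];cv2.imwrite("pics/scene6.png",im[:,:,::-1])
cv2.imwrite("pics/s6.png",cv2.convertScaleAbs(cv2.resize(b,None,fx=5,fy=5,interpolation=2),alpha=2.2))
im=optics.get_image("top");cv2.imwrite("pics/top6.png",im[:,:,::-1])
E
```

```text
time_s: 7.88
position: [0.5332, -0.1588, 0.2873]
tool_rot: [[-0.001, -0.887, -0.461], [0.001, -0.461, 0.887], [-1.0, 0.001, 0.001]]
ft_force: [0.6, -0.3, -0.3]
grip_width: 0.0002
time_s: 8.55
position: [0.5333, -0.1588, 0.3906]
tool_rot: [[0.002, -0.887, -0.461], [-0.001, -0.461, 0.887], [-1.0, -0.001, -0.002]]
ft_force: [-0.1, 0.2, -1.3]
grip_width: 0.0
time_s: 9.22
position: [0.3892, -0.086, 0.3886]
tool_rot: [[-0.002, -0.887, -0.462], [0.001, -0.462, 0.887], [-1.0, 0.001, 0.002]]
ft_force: [0.7, 0.9, 0.3]
grip_width: 0.0001
```

View pics/s6.png

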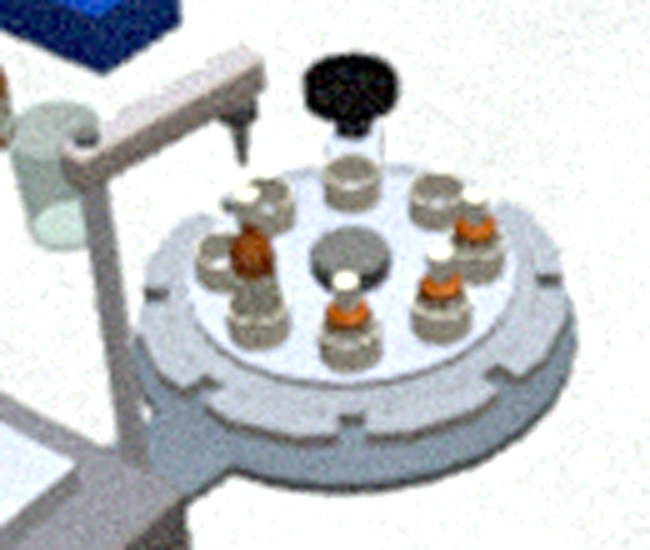

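View pics/top6.png

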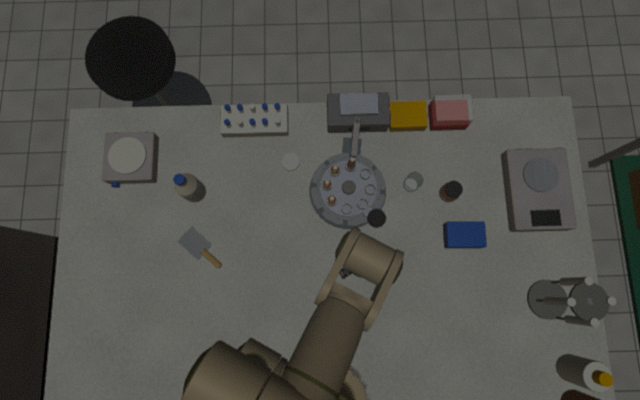

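The scene view shows the cup standing high and the tall vial at the filling position. The top view shows the cup at (377,218) and the other items where they were. Numeric check of cup height, angle and unmoved items:

Run:
```python
from h import *
pt=optics.camera_params("top");ps=optics.camera_params("scene")
a=cv2.imread("pics/top6.png");b=cv2.imread("pics/scene6.png")
A=dark_blob(a,360,203,395,232,40);B=dark_blob(b,283,152,308,174,40);print(A,B)
X,e=tri(pt,A[0][1],ps,B[0][1]);print(X,e)
ax=np.array([.637,-.08]);d=X[:2]-ax;d0=np.array([.5075,-.0642])-ax
print("r",np.hypot(*d),"turn",(np.degrees(np.arctan2(d[1],d[0])-np.arctan2(d0[1],d0[0])))%360)
# tall cap, by brightness near expected
cap=a[150:168,342:362].min(2); m=(cap>150).astype(np.uint8); n,l,s,c=cv2.connectedComponentsWithStats(m);print([(s[i][4],c[i]+[342,150]) for i in range(1,n)])
for i in range(1,n): print("cap",onplane(pt,*(c[i]+[342,150]),.142), "want",ax+.068*np.array([np.cos(np.radians(-7.1)),np.sin(np.radians(-7.1))]))
diff=cv2.absdiff(cv2.GaussianBlur(cv2.imread("pics/top0.png"),(5,5),0),cv2.GaussianBlur(a,(5,5),0)).max(2)>30
n,l,s,c=cv2.connectedComponentsWithStats(diff.astype(np.uint8));print([s[i].tolist() for i in range(1,n) if s[i][4]>6])
print(env.observe()["ft_force"])
```

```text
[([8, 6, 17, 18, 234], [376.01, 217.67])] [([3, 4, 18, 16, 218], [294.67, 162.79])]
[ 0.53322865 -0.16007807  0.07934373] 0.0034187152600809066
r 0.13107628073122826 turn 44.612726001715544
[]
[[349, 161, 5, 4, 16], [362, 169, 8, 9, 52], [328, 199, 8, 5, 28], [368, 209, 18, 19, 251], [336, 219, 18, 17, 200], [182, 228, 221, 172, 9726], [335, 237, 13, 23, 133], [47, 341, 95, 59, 3340], [341, 369, 6, 6, 27], [325, 373, 17, 7, 81], [35, 375, 10, 25, 164], [344, 377, 21, 23, 200], [308, 386, 15, 14, 100], [327, 388, 5, 2, 7], [338, 388, 15, 12, 90], [28, 397, 4, 3, 9]]
[0.41742738 0.09179032 0.35221372]
```

The cup height triangulates to 0.0793 m, the same as at the start, so the plunger is out. The turn is 44.6°. The only changes in the picture are the carousel's parts and the arm.

```bash
python3 -c "
from rig import env
print(env.close_job())"
```

```text
the job is handed in; nothing more can be done
None
```

The tall vial is under the spout and the job is handed in, after about 9.4 s on the robot's clock. I pressed the plunger in about 14 mm with the shut fingertips (about 9 N). Keeping it in, I pushed the turntable 45° anticlockwise, then raised the fingers so it sprang out and locked in the next notch. Then I lifted clear.

**Last checks:**
- **Turn:** the cup measures 44.6° from its start, at 131 mm from the axis.
- **Plunger:** the cup stands at the same measured height as before (0.0793 m), so it is fully out.
- **Vials:** in the scene picture the tall vial is in the filling position, and all four vials stand in their wells.
- **Other items:** comparing top pictures from before and after, only the carousel and the arm changed. The arm touches nothing.

**Failed or disagreeing:** my attempt to measure the tall vial's cap position found no blob, because the brightness threshold was too high. Its place under the spout therefore rests on the measured turn and the pictures. The wrist-camera and two-view measurements of the cup at the start differed by about 4 mm, within the cup's clearance.

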